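# Lock the bonder's stage module for transport

## Robot

A 6-joint arm with a two-finger parallel gripper is mounted at the origin on the work surface. World frame = base frame: x ahead of the robot, y to its left, z up, the work surface at z = 0. Lengths are in m, angles in rad, forces in N, time in s.
With the tool pointing down it reaches from about 0.275 to 0.725 m from the base axis. Payload 5.6 kg.
Tool frame: the origin (TCP) lies at the centre of the arm's flange, where the gripper is bolted on; the fingertips stand 173 mm ahead of it and the grasp point (between the pads) lies 155 mm ahead of it; z points along the fingers, y is the line along which they close (so a half turn about z gives the same grasp; the last joint's range is limited). The gripper opens to 85 mm and grips with 20 to 120 N. Pads are 22 mm wide; open, the fingers measure 114 mm over their backs; the gripper's body (76 mm by 85 mm) begins 54 mm behind the grasp point. The pads swing forward as they close: fully open they stand 13 mm farther back than shut.
Start: joints at [-1.052, 0.255, 0.108, 0, -1.424, -0.285], TCP at [0.127, -0.535, 0.405] pointing down, gripper open.
Joint ranges: [-2.95, 2.95], [-1.21, 1.97], [-1.09, 1.5], [-2.87, 1.71], [-2.94, -0.07], [-3.05, 3.05]. Speed limits (rad/s): [2.57, 2.57, 3.14, 3.14, 3.14, 3.14].

## Interface

Orientations are given as a rotation vector (axis times angle).
In Python, from rig import manip gives the robot as it stands.
- The arm moves only by the tool apply_moves, never from a script. Its argument "plan" is a list that holds one entry, the list of rows, each a list of 7 numbers: the finger opening in m, from 0 to 0.0854, then the shift along the world's x, y, z in m, then the turn, a rotation vector about the world's x, y, z in degrees. In form: [[[gripper, x, y, z, rx, ry, rz], ...]]. A call has 1 to 20 rows; each row shifts and turns the commanded pose from where the row before left it; what a row does not reach is not made up. A row lasts 1/12 s, in which the tool goes at most 41.7 mm and 7.16 degrees, less where a joint would pass 70% of its speed; a pose out of reach is approached as far as the arm can. A call with a gripper value outside its range is refused whole. The fingers move at their own pace and stop on an object; the grip force is fixed at half the most. Time passes only in rows, so rows that do not move let the fingers close. It gives the time, the measured TCP pose, the force, the opening and the grip force at its end, in the units of the state.
- manip.sense(): the state, without advancing time (a new reading comes with each control period).
- manip.camera(name): name is "scene" or "top"; returns the picture (420x560x3 uint8, red, green, blue); there is no depth.
- manip.calibration(name): a dict with "fx", "fy", "cx", "cy" (pixels), "pose" (4x4, takes a point from camera to world coordinates). Camera axes: x right, y down, z forward; pixel columns grow to the right and rows downward; lengths in m; the calibration is good to about 2 mm. A picture is of the moment at which its call begins. calibration takes no time and is no camera call.
- manip.hand_in(): hands the job in; it is judged then, once.
The state is a dict: "clock": time; "qpos": joint angles; "joint_velocities": joint speeds; "joint_torque": joint torques, N m; "tcp_pos": TCP position; "tcp_rot": TCP orientation; "contact_force": force on the tool from outside, world axes, zero at the start; "wrist_torque": the same for the moment, N m; "gripper_width": opening from 0.0 (shut) to 1.0 (fully open); "gripper_force": force on a finger pad.
Only numpy, scipy, OpenCV 4.12 (cv2) and the standard library are available. Lean on these libraries where they do the work, as an engineer would, in place of code of your own. Each camera call takes 0.05 s, during which the arm holds its last target. There are 200 camera calls.

## Task

Get the white stage module ready for transport: first slide the black lock grip away from the robot until it is fully home against its far end stop. Then pick up the extension bar from its rest and use it, not the gripper itself, to throw the toggle clamp's lever over past its dead point so that it snaps shut towards the lock slide, and lay the bar back in the two saddles of its rest. Leave everything else on the bench as it is.

Things in the scene. Friction and masses are not known exactly. Their poses are not given: they have to be found in the camera images.
- stage: Fixed white module, plate 220 (x) x 260 (y) x 30 mm. Origin: centre of its underside on the bench; its x points roughly away from the robot, y to the robot's left, z up. The lock slide runs along its x at y = +70 mm; the toggle clamp stands at x = +50, y = -50 mm. A white round chuck (radius 46, top at z = 54 mm) sits at x = -55, y = -55 mm. The low end stops of the lock slide are at x = -81 and +81 mm, tops at z = 48 mm.
- lock (a joint): Transport lock slide: aluminium carriage 50 x 56 mm, top at z = 54 mm, carrying a ribbed black upright grip 30 (along x) x 16 (18 over the ribs, across, y) x 34 mm tall (top at z = 88 mm). Value in m along the stage's +x: 0 against the near stop, 0.100 against the far end stop, which is home. About 2.5 N of friction; it stays where it is left.
- lock_grip (a point): Middle of the black lock grip, 10 mm below its top and 24 mm above the carriage. Moves with the slide; same axes as the stage.
- clamp (a joint): Toggle clamp lever, hinged about the stage's x axis. Value in rad: at 0 the lever leans 0.70 rad from upright towards the stage's -y (open); it grows as the lever swings up and over towards +y; dead point at 1.0; closed stop at 1.5 (leaning 0.80 rad towards +y). A spring pushes it back towards 0 before the dead point and on to 1.5 after it, up to 0.12 N m; a rubber-tipped plunger moves out against the lock carriage.
- clamp_pivot (a point): Hinge axis of the clamp lever, in the middle between its two steel cheeks (cheek tops 11 mm above it). Fixed on the stage, 60 mm above the bench, same axes as the stage.
- lever_tip (a point): Tip of the clamp lever, 80 mm from the hinge axis. The lever has a steel root and a black round handle of 12 mm diameter.
- rest: Fixed tool rest: dark foot 200 (x) x 62 x 8 mm with two aluminium saddles at x = -80 and +80 mm, each 12 mm along x, floor at z = 34 mm, sloping horns up to z = 59 mm, 22 mm apart at the floor and about 48 mm at the top. Origin: centre of its underside; the bar lies along its x.
- bar: Extension bar: loose square steel tube 240 x 14 x 14 mm, about 0.16 kg, with a black sleeve 70 x 18 x 18 mm at its middle for gripping. Origin at its very centre, x along the bar; both ends alike. Lying in the rest its centre is 41 mm above the rest's underside.
- spool: Bystander: brass wire spool 34 mm diameter, 28 mm tall, between module and rest. Origin: underside centre.
- dish: Bystander: white lidded dish, 76 mm diameter, 18 mm tall. Origin: underside centre.
- bottle: Bystander: white plastic bottle, 60 mm diameter, 160 mm tall. Origin: underside centre.
- carrier: Bystander: black divided chip carrier 90 x 90 x 28 mm. Origin: underside centre.
- dimmer_top (a point): Bystander: top of the grip of the dimmer slide on the small grey lamp box (90 x 140 x 50 mm) to the left of the module; not the lock slide, leave it.

How it is judged:
By the outcome, as a careful person would: the job done as asked, in the order asked, and still so for the second after the job is handed in, with the robot touching nothing.
It also fails if it takes over 67 s, if anything falls off the work surface, if the arm or the gripper's body presses on something with over 40 N, if the wrist force passes 120 N, or if a joint passes its speed limit or range.

## Working session

There is one attempt and no reset: what is moved stays moved. The work goes in short steps, Python scripts to look and compute and a tool call to move; the robot and the scene stay as the last step left them, time stands still between calls to the robot, and variables do not carry over. Pictures are saved under pics/ and viewed, at most 10 in all, crops included, and the job is handed in when it is done.

Besides the shell and the picture viewer there is one more tool, called in YAML: its name, and indented under it one key for each argument. apply_moves: Moves the arm, as the interface text tells. Its arguments: {"type":"object","properties":{"plan":{"type":"array","items":{"type":"array","items":{"type":"array","items":{"type":"number"}}}}},"required":["plan"]}

```bash
mkdir -p pics; ls; python3 - <<'E'
from rig import manip
import cv2, numpy as np
np.set_printoptions(precision=4,suppress=True)
for n in("scene","top"):
    cv2.imwrite(f"pics/{n}0.png",manip.camera(n)[:,:,::-1]); c=manip.calibration(n); print(n,c)
print(manip.sense())
E
```

```text
pics
scene {'fx': 407.14795178956194, 'fy': 407.14795178956194, 'cx': 274.80628442357875, 'cy': 213.09509491834558, 'pose': array([[ 0.7546,  0.4355, -0.4909,  1.0374],
       [ 0.6559, -0.5237,  0.5436, -0.619 ],
       [-0.0203, -0.7321, -0.6808,  0.8768],
       [ 0.    ,  0.    ,  0.    ,  1.    ]])}
top {'fx': 438.0042110927499, 'fy': 438.0042110927499, 'cx': 287.9604739399271, 'cy': 208.78782395869575, 'pose': array([[-0.0196, -0.978 ,  0.2078,  0.1685],
       [-0.9998,  0.0206,  0.0027, -0.0231],
       [-0.0069, -0.2077, -0.9782,  1.5438],
       [ 0.    ,  0.    ,  0.    ,  1.    ]])}
{'clock': 0.1, 'qpos': array([-1.0524,  0.2557,  0.1072, -0.0004, -1.4239, -0.2846]), 'joint_velocities': array([ 0.0003, -0.0027,  0.0024,  0.0023, -0.0006,  0.0012]), 'joint_torque': array([ -0.0029, -38.7605,  23.8473,   5.3779,  -0.0038,  -0.    ]), 'tcp_pos': array([ 0.1274, -0.5349,  0.4039]), 'tcp_rot': array([ 0.3663, -3.1199, -0.0027]), 'contact_force': array([-0.2454, -0.2674, -0.4141]), 'wrist_torque': array([ 0.0503,  0.032 , -0.002 ]), 'gripper_force': 0.0, 'gripper_width': 0.9998010654253155}
```

View pics/scene0.png

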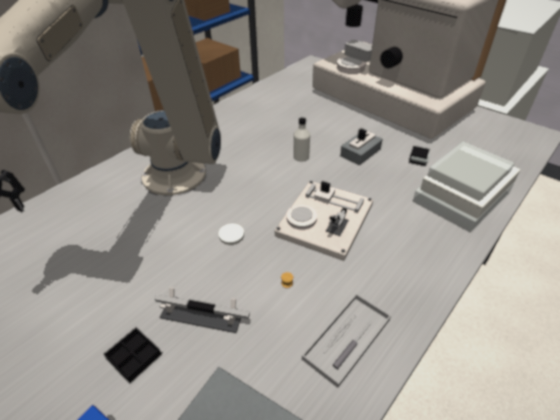

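View pics/top0.png

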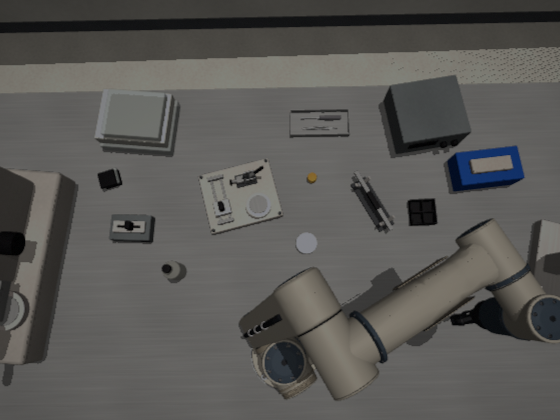

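The scene view shows the module at about (325,215), the lock grip at (325,187), the clamp at (337,220) and the bar at (203,306). In the top view these are the module (240,195), grip (221,206), clamp (247,178) and bar (373,201). I'll enlarge these areas.

```bash
python3 - <<'E'
import cv2, numpy as np
t=cv2.imread("pics/top0.png");s=cv2.imread("pics/scene0.png")
def tile(im,x,y,w=100,h=75):
    o=cv2.resize(im[y:y+h,x:x+w],(400,300),interpolation=cv2.INTER_CUBIC)
    for k in range(0,w,10):
        cv2.line(o,(int(k*400/w),0),(int(k*400/w),6),(0,0,255),1)
        cv2.line(o,(0,int(k*400/w)),(6,int(k*400/w)),(0,0,255),1)
    return cv2.convertScaleAbs(o,alpha=1.3)
o=np.vstack([np.hstack([tile(t,192,155),tile(s,275,180)]),np.hstack([tile(t,325,165),tile(s,150,270)])])
cv2.imwrite("pics/tiles.png",o)
E
```

```text
(no output)
```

View pics/tiles.png

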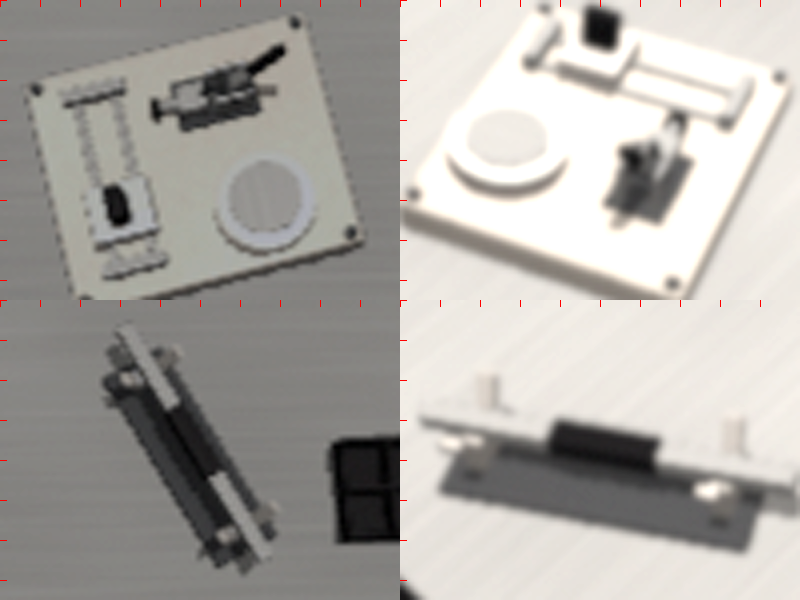

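Top tile: plate corners at about (27,83), (303,12) and (366,240), the grip at (117,204), and the lever from (235,80) to its tip at (283,50). The bar runs from (122,327) to (258,560) in the lower-left tile.

```bash
cat > h.py <<'E'
import numpy as np, cv2
from rig import manip
np.set_printoptions(precision=4,suppress=True)
def ray(n,p):
    c=manip.calibration(n);T=c["pose"]
    d=T[:3,:3]@[(p[0]-c["cx"])/c["fx"],(p[1]-c["cy"])/c["fy"],1]
    return T[:3,3],d
def onz(n,p,z):
    o,d=ray(n,p); return o+d*(z-o[2])/d[2]
def tri(p,q):  # top pix, scene pix
    A=[];b=[]
    for n,x in(("top",p),("scene",q)):
        o,d=ray(n,x);d=d/np.linalg.norm(d);M=np.eye(3)-np.outer(d,d);A.append(M);b.append(M@o)
    return np.linalg.lstsq(np.vstack(A),np.hstack(b),rcond=None)[0]
def pix(n,X):
    c=manip.calibration(n);T=c["pose"];v=T[:3,:3].T@(np.array(X)-T[:3,3])
    return np.array([c["fx"]*v[0]/v[2]+c["cx"],c["fy"]*v[1]/v[2]+c["cy"]])
E
cat > m.py <<'E'
from h import *
t=cv2.imread("pics/top0.png")
hsv=cv2.cvtColor(t,cv2.COLOR_BGR2HSV).astype(int)
print("plate",hsv[195,235],"bench",hsv[150,235],"bar",t[184,362])
m=((hsv[...,2]>145)).astype(np.uint8)
m[:150]=0;m[240:]=0;m[:,:190]=0;m[:,292:]=0
m=cv2.morphologyEx(m,cv2.MORPH_OPEN,np.ones((3,3)))
cs,_=cv2.findContours(m,cv2.RETR_EXTERNAL,cv2.CHAIN_APPROX_NONE)
c=max(cs,key=cv2.contourArea)
W=np.array([onz("top",p[0],0.03)[:2] for p in c],np.float32)
print("rect",cv2.minAreaRect(W))
for p in[(198.75,175.75),(267.75,158),(283.5,215)]:print("corner",onz("top",p,.03))
off=np.array([192,155])
P=lambda x,y:off+np.array([x,y])/4
S=lambda x,y:np.array([275,180])+np.array([x-400,y])/4
print("grip top",onz("top",P(115,191),.088),"tri",tri(P(117,190),S(602,12)))
print("lever tip",tri(P(284,49),S(679,115)))
R=lambda x,y:np.array([325,165])+np.array([x,y-300])/4
a,b=onz("top",R(122,327),.048),onz("top",R(260,559),.048)
print("bar",a,b,np.linalg.norm(a-b),(a+b)/2,np.degrees(np.arctan2(*(a-b)[1::-1])))
Q=lambda x,y:np.array([150,270])+np.array([x-400,y-300])/4
a,b=onz("scene",Q(418,415),.041),onz("scene",Q(800,485),.041)
print("bar scene",a,b,np.linalg.norm(a-b),(a+b)/2)
print("sleeve",onz("scene",Q(607,435),.05))
E
python3 m.py
```

```text
plate [ 26  16 131] bench [ 20   8 101] bar [96 98 99]Traceback (most recent call last):
  File "m.py", line 9, in <module>
    c=max(cs,key=cv2.contourArea)
ValueError: max() iterable argument is empty
```

```bash
sed -i 's/>145/>116/' m.py; python3 m.py
```

```text
plate [ 26  16 131] bench [ 20   8 101] bar [96 98 99]
rect ((0.5454200506210327, 0.15191343426704407), (0.21605399250984192, 0.25401487946510315), 13.818108558654785)
corner [0.6183 0.2994 0.03  ]
corner [0.6797 0.0506 0.03  ]
corner [ 0.468  -0.0028  0.03  ]
grip top [0.5036 0.2098 0.088 ] tri [0.5033 0.2072 0.0937]
lever tip [0.6277 0.077  0.1437]
bar [ 0.6156 -0.2614  0.048 ] [ 0.4049 -0.3695  0.048 ] 0.23685366353442155 [ 0.5103 -0.3155  0.048 ] 27.165003950020502
bar scene [ 0.4099 -0.3774  0.041 ] [ 0.6253 -0.2606  0.041 ] 0.24498996392710204 [ 0.5176 -0.319   0.041 ]
sleeve [ 0.5165 -0.3146  0.05  ]
```

```bash
python3 - <<'E'
from h import *
from scipy.spatial.transform import Rotation as R
s=manip.sense();M=R.from_rotvec(s["tcp_rot"]).as_matrix();print(M)
print("tool y yaw",np.degrees(np.arctan2(M[1,1],M[0,1])))
a=np.radians(13.8);C=np.array([.545,.151,0]);
st=lambda x,y,z:C+[np.cos(a)*x-np.sin(a)*y,np.sin(a)*x+np.cos(a)*y,z]
print("grip now",st(-.026,.07,.078),"home",st(.05,.07,.078))
for n,X in(("pivot",(.05,-.05,.06)),("tip",(.05,-.1015,.121))):
  w=st(*X);print(n,w,(pix("top",w)-[192,155])*4,(pix("scene",w)-[275,180])*4+[400,0])
E
```

```text
[[-0.9728 -0.2316 -0.0005]
 [-0.2316  0.9728  0.0016]
 [ 0.0001  0.0017 -1.    ]]
tool y yaw 103.39186646447502
grip now [0.5031 0.2128 0.078 ] home [0.5769 0.2309 0.078 ]
pivot [0.6055 0.1144 0.06  ] [229.6887  83.0039] [638.9487 168.4542]
tip [0.6178 0.0644 0.121 ] [281.9446  47.5787] [618.4079 151.3619]
```

apply_moves:
  plan:
    - [[0.07,0.0179,0.0355,0,0,0,0],[0.07,0.0179,0.0355,0,0,0,0],[0.07,0.0179,0.0355,0,0,0,0],[0.07,0.0179,0.0355,0,0,0,0],[0.07,0.0179,0.0355,0,0,0,0],[0.07,0.0179,0.0355,0,0,0,0],[0.07,0.0179,0.0355,0,0,0,0],[0.07,0.0179,0.0355,0,0,0,0],[0.07,0.0179,0.0355,0,0,0,0],[0.07,0.0179,0.0355,0,0,0,0],[0.07,0.0179,0.0355,0,0,0,0],[0.07,0.0179,0.0355,0,0,0,0],[0.07,0.0179,0.0355,0,0,0,0],[0.07,0.0179,0.0355,0,0,0,0],[0.07,0.0179,0.0355,0,0,0,0],[0.07,0.0179,0.0355,0,0,0,0],[0.07,0.0179,0.0355,0,0,0,0],[0.07,0.0179,0.0355,0,0,0,0],[0.07,0.0179,0.0355,0,0,0,0],[0.07,0.0179,0.0355,0,0,0,0]]

```text
clock: 1.77
tcp_pos: [0.4858, 0.1769, 0.4043]
tcp_rot: [0.367, -3.119, 0.0]
contact_force: [0.6, -1.6, 1.3]
gripper_width: 0.819
gripper_force: 0.0
```

apply_moves:
  plan:
    - [[0.05,0.0176,0.0364,0,0,0,0],[0.05,0,0,-0.03,0,0,0],[0.05,0,0,-0.03,0,0,0],[0.05,0,0,0,0,0,0],[0.05,0,0,0,0,0,0]]

```text
clock: 2.18
tcp_pos: [0.5027, 0.2111, 0.3435]
tcp_rot: [0.366, -3.116, 0.004]
contact_force: [0.6, 0.3, 0.4]
gripper_width: 0.583
gripper_force: 0.0
```

apply_moves:
  plan:
    - [[0.05,0,0,-0.03,0,0,0],[0.05,0,0,-0.03,0,0,0],[0.05,0,0,-0.03,0,0,0],[0.05,0,0,-0.016,0,0,0],[0.05,0,0,0,0,0,0],[0.0,0,0,0,0,0,0],[0.0,0,0,0,0,0,0],[0.0,0,0,0,0,0,0],[0.0,0,0,0,0,0,0],[0.0,0,0,0,0,0,0],[0.0,0,0,0,0,0,0]]

```text
clock: 3.1
tcp_pos: [0.504, 0.2125, 0.2417]
tcp_rot: [-0.368, 3.114, 0.005]
contact_force: [-1.3, 2.7, 6.8]
gripper_width: 0.172
gripper_force: 59.9
```

apply_moves:
  plan:
    - [[0.0,0.0097,0.0024,0,0,0,0],[0.0,0.0097,0.0024,0,0,0,0],[0.0,0.0097,0.0024,0,0,0,0],[0.0,0.0097,0.0024,0,0,0,0],[0.0,0.0097,0.0024,0,0,0,0],[0.0,0.0097,0.0024,0,0,0,0],[0.0,0.0097,0.0024,0,0,0,0],[0.0,0,0,0,0,0,0]]

```text
clock: 3.77
tcp_pos: [0.573, 0.2296, 0.2418]
tcp_rot: [-0.367, 3.113, 0.005]
contact_force: [1.5, 2.9, 4.2]
gripper_width: 0.176
gripper_force: 59.7
```

apply_moves:
  plan:
    - [[0.0,0.0039,0.001,0,0,0,0],[0.0,0.0029,0.0007,0,0,0,0],[0.0,0,0,0,0,0,0],[0.0,0,0,0,0,0,0]]

```text
clock: 4.1
tcp_pos: [0.5787, 0.231, 0.2417]
tcp_rot: [-0.367, 3.114, 0.004]
contact_force: [-0.5, 3.8, 5.3]
gripper_width: 0.174
gripper_force: 59.8
```

apply_moves:
  plan:
    - [[0.0,0.0029,0.0007,0,0,0,0],[0.0,0,0,0,0,0,0],[0.0,0,0,0,0,0,0]]

```text
clock: 4.35
tcp_pos: [0.5814, 0.2317, 0.2418]
tcp_rot: [-0.368, 3.115, 0.004]
contact_force: [-1.3, 3.2, 6.3]
gripper_width: 0.17
gripper_force: 59.9
```

apply_moves:
  plan:
    - [[0.0,0.0029,0.0007,0,0,0,0],[0.0,0,0,0,0,0,0],[0.0,0,0,0,0,0,0]]

```text
clock: 4.6
tcp_pos: [0.5842, 0.2323, 0.2417]
tcp_rot: [-0.368, 3.115, 0.004]
contact_force: [-2.6, 3.2, 6.9]
gripper_width: 0.17
gripper_force: 60.0
```

apply_moves:
  plan:
    - [[0.0,0.0039,0.001,0,0,0,0],[0.0,0,0,0,0,0,0],[0.0,0,0,0,0,0,0]]

```text
clock: 4.85
tcp_pos: [0.5855, 0.2327, 0.2417]
tcp_rot: [0.367, -3.117, -0.002]
contact_force: [-14.7, 1.5, 16.2]
gripper_width: 0.171
gripper_force: 61.0
```

```bash
python3 - <<'E'
from h import *
t=manip.camera("top")[:,:,::-1];s=manip.camera("scene")[:,:,::-1]
f=lambda im,x,y:cv2.convertScaleAbs(cv2.resize(im[y:y+75,x:x+60],(400,500),interpolation=cv2.INTER_CUBIC),alpha=1.4)
cv2.imwrite("pics/slide.png",np.hstack([f(t,195,150),f(s,300,165)]))
E
```

```text
(no output)
```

View pics/slide.png

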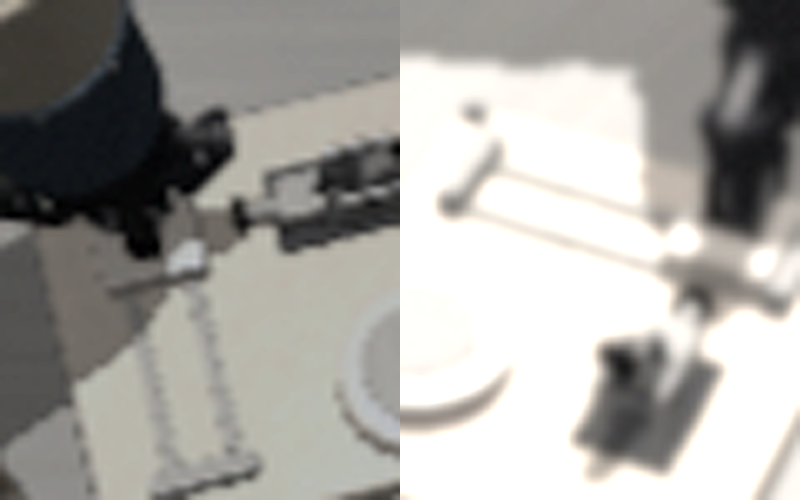

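The picture shows the carriage against the far stop (right tile, about (770,275)), and the force rose to 15 N there. I'll press briefly, then release and lift.

apply_moves:
  plan:
    - [[0.0,0.0015,0.0004,0,0,0,0],[0.0,0,0,0,0,0,0],[0.05,0,0,0,0,0,0],[0.05,0,0,0,0,0,0],[0.05,0,0,0,0,0,0],[0.05,0,0,0,0,0,0],[0.05,0,0,0.03,0,0,0],[0.05,0,0,0.04,0,0,0],[0.05,0,0,0.04,0,0,0]]

```text
clock: 5.7
tcp_pos: [0.5889, 0.2323, 0.349]
tcp_rot: [0.366, -3.118, 0.003]
contact_force: [0.7, 1.2, 0.7]
gripper_width: 0.583
gripper_force: 0.0
```

apply_moves:
  plan:
    - [[0.07,-0.0053,-0.0392,0,0,0,1],[0.07,-0.0053,-0.0392,0,0,0,1],[0.07,-0.0053,-0.0392,0,0,0,1],[0.07,-0.0053,-0.0392,0,0,0,1],[0.07,-0.0053,-0.0392,0,0,0,1],[0.07,-0.0053,-0.0392,0,0,0,1],[0.07,-0.0053,-0.0392,0,0,0,1],[0.07,-0.0053,-0.0392,0,0,0,1],[0.07,-0.0053,-0.0392,0,0,0,1],[0.07,-0.0053,-0.0392,0,0,0,1],[0.07,-0.0053,-0.0392,0,0,0,1],[0.07,-0.0053,-0.0392,0,0,0,1],[0.07,-0.0053,-0.0392,0,0,0,1],[0.07,-0.0053,-0.0392,0,0,0,1],[0.07,0,0,-0.03,0,0,0],[0.07,0,0,-0.03,0,0,0],[0.07,0,0,0,0,0,0],[0.07,0,0,0,0,0,0]]

```text
clock: 7.2
tcp_pos: [0.5143, -0.3164, 0.2876]
tcp_rot: [0.743, -3.049, -0.003]
contact_force: [-0.4, -0.1, 0.8]
gripper_width: 0.817
gripper_force: 0.0
```

```bash
python3 - <<'E'
from h import *
from scipy.spatial.transform import Rotation as R
q=manip.sense();M=R.from_rotvec(q["tcp_rot"]).as_matrix();print(q["tcp_pos"],np.degrees(np.arctan2(M[1,1],M[0,1])),M[:,2])
t=manip.camera("top")[:,:,::-1];s=manip.camera("scene")[:,:,::-1]
cv2.imwrite("pics/s1.png",s)
f=lambda im,x,y:cv2.convertScaleAbs(cv2.resize(im[y:y+75,x:x+100],(800,600),interpolation=cv2.INTER_CUBIC),alpha=1.0)
cv2.imwrite("pics/bar1.png",f(s,150,270))
E
```

```text
[ 0.5143 -0.3164  0.2876] 117.37521213223218 [-0.0039  0.0007 -1.    ]
```

View pics/bar1.png

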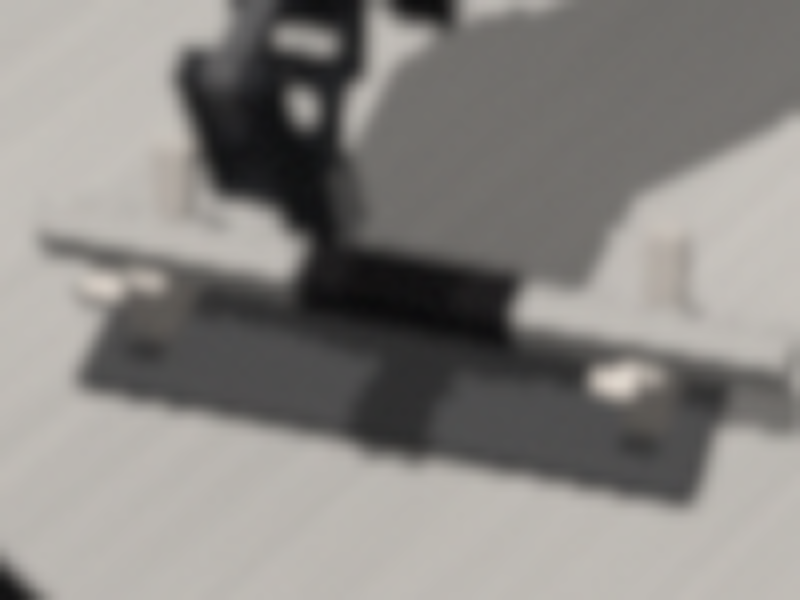

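The bar lies in both saddles, with the sleeve from (305,280) to (515,300) in this crop and the fingers above it, one on each side. I'll go down and grasp.

apply_moves:
  plan:
    - [[0.07,0,0,-0.03,0,0,0],[0.07,0,0,-0.03,0,0,0],[0.07,0,0,-0.028,0,0,0],[0.07,0,0,0,0,0,0],[0.07,0,0,0,0,0,0]]

```text
clock: 7.72
tcp_pos: [0.5153, -0.316, 0.2018]
tcp_rot: [0.746, -3.051, 0.001]
contact_force: [0.3, -0.8, 0.6]
gripper_width: 0.815
gripper_force: 0.0
```

apply_moves:
  plan:
    - [[0.0,0,0,0,0,0,0],[0.0,0,0,0,0,0,0],[0.0,0,0,0,0,0,0],[0.0,0,0,0,0,0,0],[0.0,0,0,0,0,0,0],[0.0,0,0,0,0,0,0],[0.0,0,0,0,0,0,0],[0.0,0,0,0,0,0,0],[0.0,0,0,0,0,0,0]]

```text
clock: 8.47
tcp_pos: [0.5154, -0.3164, 0.2025]
tcp_rot: [-0.744, 3.05, -0.003]
contact_force: [-0.2, 0.1, 5.7]
gripper_width: 0.197
gripper_force: 59.8
```

apply_moves:
  plan:
    - [[0.0,0,0,0.015,0,0,0],[0.0,0,0,0.03,0,0,0],[0.0,0,0,0.035,0,0,0],[0.0,0,0,0.035,0,0,0],[0.0,0,0,0.035,0,0,0],[0.0,0.002,0.0326,0,0,0,-1.36],[0.0,0.002,0.0326,0,0,0,-1.36],[0.0,0.002,0.0326,0,0,0,-1.36],[0.0,0.002,0.0326,0,0,0,-1.36],[0.0,0.002,0.0326,0,0,0,-1.36],[0.0,0.002,0.0326,0,0,0,-1.36],[0.0,0.002,0.0326,0,0,0,-1.36],[0.0,0.002,0.0326,0,0,0,-1.36],[0.0,0.002,0.0326,0,0,0,-1.36],[0.0,0.002,0.0326,0,0,0,-1.36],[0.0,0,0,0,0,0,0],[0.0,0,0,0,0,0,0]]

```text
clock: 9.88
tcp_pos: [0.5346, 0.0115, 0.3505]
tcp_rot: [0.382, -3.118, -0.0]
contact_force: [-0.4, -0.5, -1.8]
gripper_width: 0.197
gripper_force: 59.1
```

```bash
python3 - <<'E'
from h import *
from scipy.spatial.transform import Rotation as R
q=manip.sense();M=R.from_rotvec(q["tcp_rot"]).as_matrix();print(q["tcp_pos"],np.degrees(np.arctan2(M[1,1],M[0,1])),M[:,2],q["contact_force"],q["wrist_torque"])
t=manip.camera("top")[:,:,::-1];s=manip.camera("scene")[:,:,::-1]
f=lambda im,x,y:cv2.convertScaleAbs(cv2.resize(im[y:y+120,x:x+80],(400,600),interpolation=cv2.INTER_CUBIC),alpha=1.2)
cv2.imwrite("pics/c1.png",np.hstack([f(t,220,130),f(s,285,150)]))
E
```

```text
[0.5346 0.0115 0.3505] 103.95938624016222 [-0.0007  0.0002 -1.    ] [-0.4257 -0.5294 -1.8394] [-0.061   0.0026  0.0565]
```

View pics/c1.png

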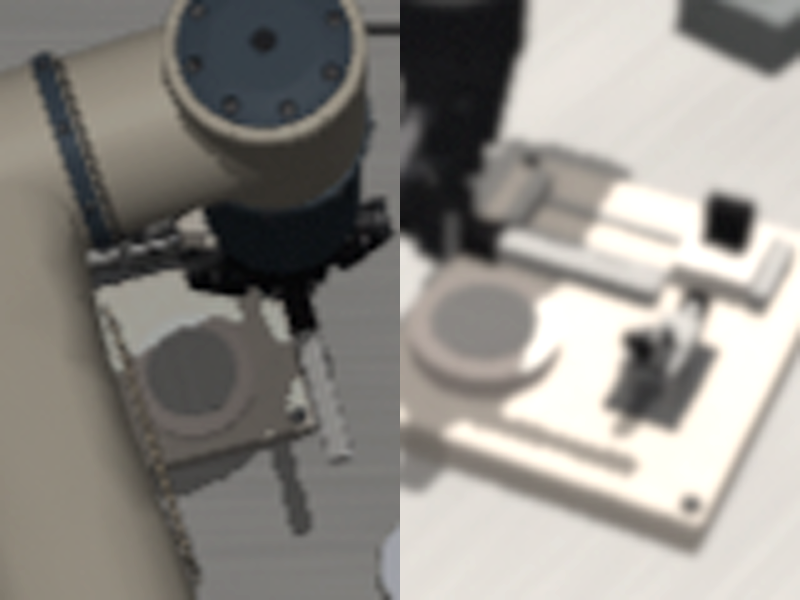

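Lock grip sits home at the far stop (right tile (730,220)). The bar is level above the module, its tip at (660,290), and the lever tip is at (640,345), still open. I'll lower the bar outside the lever.

apply_moves:
  plan:
    - [[0.0,0,0,-0.03,0,0,0],[0.0,0,0,-0.03,0,0,0],[0.0,0,0,-0.03,0,0,0],[0.0,0,0,0,0,0,0],[0.0,0,0,0,0,0,0]]

```text
clock: 10.4
tcp_pos: [0.5344, 0.0087, 0.2601]
tcp_rot: [0.375, -3.116, 0.002]
contact_force: [0.2, -0.6, -0.2]
gripper_width: 0.194
gripper_force: 59.1
```

```bash
python3 - <<'E'
from h import *
t=manip.camera("top")[:,:,::-1];s=manip.camera("scene")[:,:,::-1]
p=manip.sense()["tcp_pos"];b=p-[0,0,.1615];u=np.array([.9705,.2411,0])
print(p,"tip px",(pix("scene",b+.12*u)-[285,160])*8)
cv2.imwrite("pics/c2.png",cv2.convertScaleAbs(cv2.resize(s[160:235,285:385],(800,600),interpolation=cv2.INTER_CUBIC),alpha=1.0))
E
```

```text
[0.5357 0.0094 0.2628] tip px [391.9609 593.7485]
```

View pics/c2.png

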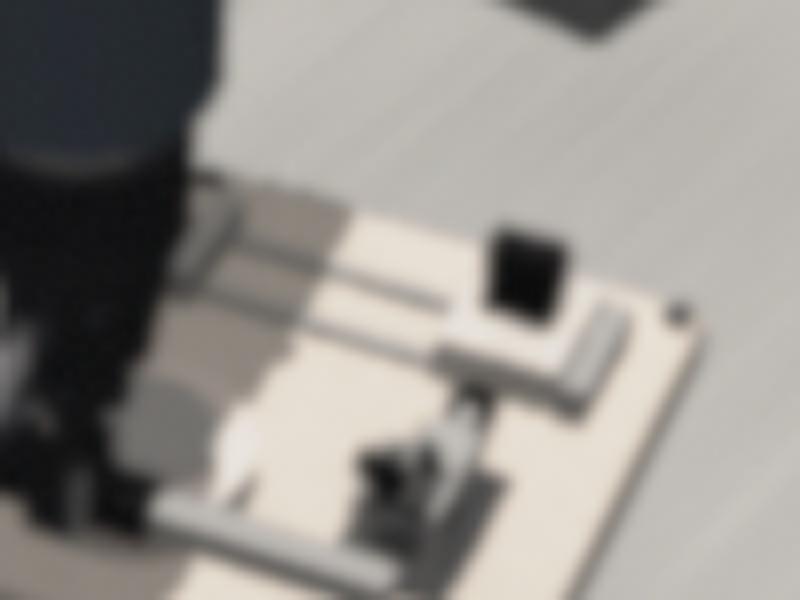

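The bar end is at (400,570), alongside the lever and outside it (lever tip at (380,465)). Now I'll push along stage +y.

apply_moves:
  plan:
    - [[0.0,-0.0024,0.0097,0,0,0,0],[0.0,-0.0024,0.0097,0,0,0,0],[0.0,-0.0024,0.0097,0,0,0,0],[0.0,-0.0024,0.0097,0,0,0,0],[0.0,-0.0014,0.0058,0.006,0,0,0],[0.0,-0.0014,0.0058,0.006,0,0,0],[0.0,-0.0014,0.0058,0.003,0,0,0],[0.0,-0.0014,0.0058,0.003,0,0,0],[0.0,0,0,0,0,0,0]]

```text
clock: 11.25
tcp_pos: [0.5196, 0.0728, 0.2797]
tcp_rot: [-0.379, 3.117, 0.001]
contact_force: [-0.4, -1.3, -1.0]
gripper_width: 0.196
gripper_force: 59.1
```

apply_moves:
  plan:
    - [[0.0,-0.0014,0.0058,0.001,0,0,0],[0.0,-0.0014,0.0058,0.001,0,0,0],[0.0,-0.0014,0.0058,0,0,0,0],[0.0,-0.0014,0.0058,0,0,0,0],[0.0,-0.0014,0.0058,0,0,0,0],[0.0,-0.0014,0.0058,0,0,0,0],[0.0,-0.0014,0.0058,0,0,0,0],[0.0,0,0,0,0,0,0],[0.0,0,0,0,0,0,0]]

```text
clock: 12.0
tcp_pos: [0.5096, 0.1129, 0.2806]
tcp_rot: [0.379, -3.119, -0.0]
contact_force: [-0.2, 0.0, -1.6]
gripper_width: 0.196
gripper_force: 59.1
```

```bash
python3 - <<'E'
from h import *
s=manip.camera("scene")[:,:,::-1]
cv2.imwrite("pics/c3.png",cv2.convertScaleAbs(cv2.resize(s[160:235,285:385],(800,600),interpolation=cv2.INTER_CUBIC),alpha=1.0))
E
```

```text
(no output)
```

View pics/c3.png

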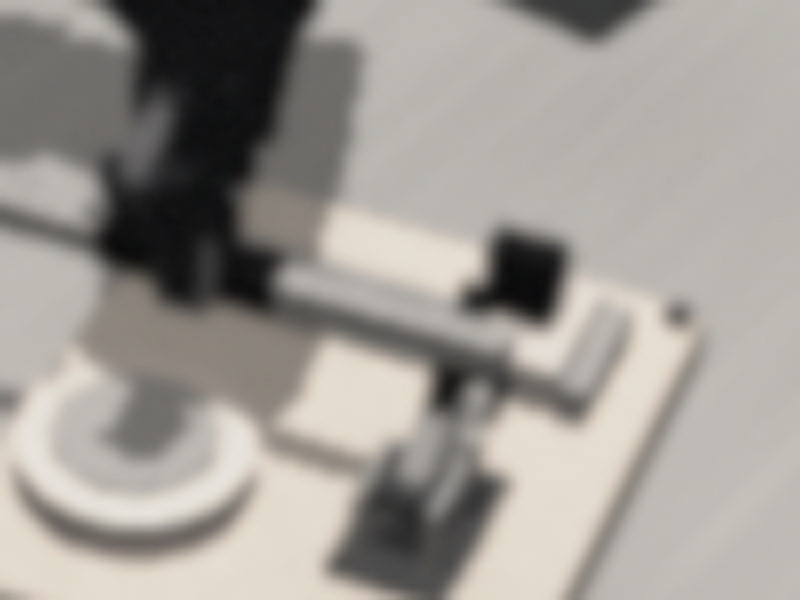

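The lever has flipped: its black tip shows past the bar at (478,298), and the bar is free of load. I'll back off and carry the bar to its rest.

apply_moves:
  plan:
    - [[0.0,0.0048,-0.0194,0.003,0,0,0],[0.0,0.0048,-0.0194,0.006,0,0,0],[0.0,0,0,0.03,0,0,0],[0.0,0,0,0.03,0,0,0],[0.0,-0.0003,-0.0325,0,0,0,1.12],[0.0,-0.0003,-0.0325,0,0,0,1.12],[0.0,-0.0003,-0.0325,0,0,0,1.12],[0.0,-0.0003,-0.0325,0,0,0,1.12],[0.0,-0.0003,-0.0325,0,0,0,1.12],[0.0,-0.0003,-0.0325,0,0,0,1.12],[0.0,-0.0003,-0.0325,0,0,0,1.12],[0.0,-0.0003,-0.0325,0,0,0,1.12],[0.0,-0.0003,-0.0325,0,0,0,1.12],[0.0,-0.0003,-0.0325,0,0,0,1.12],[0.0,-0.0003,-0.0325,0,0,0,1.12],[0.0,-0.0003,-0.0325,0,0,0,1.12],[0.0,0,0,0,0,0,0],[0.0,0,0,0,0,0,0],[0.0,0,0,0,0,0,0]]

```text
clock: 13.63
tcp_pos: [0.5155, -0.3165, 0.3493]
tcp_rot: [0.738, -3.053, -0.001]
contact_force: [0.4, 0.6, -2.0]
gripper_width: 0.198
gripper_force: 59.3
```

```bash
python3 - <<'E'
from h import *
from scipy.spatial.transform import Rotation as R
q=manip.sense();M=R.from_rotvec(q["tcp_rot"]).as_matrix();print(q["tcp_pos"],np.degrees(np.arctan2(M[1,1],M[0,1])),M[:,2])
E
```

```text
[ 0.5155 -0.3165  0.3493] 117.17202615059317 [-0.0005  0.0005 -1.    ]
```

Matches the pick pose to within 0.3°, so I can lower the bar.

apply_moves:
  plan:
    - [[0.0,0,0,-0.035,0,0,0.2],[0.0,0,0,-0.035,0,0,0],[0.0,0,0,-0.03,0,0,0],[0.0,0,0,-0.02,0,0,0],[0.0,0,0,-0.01,0,0,0],[0.0,0,0,-0.008,0,0,0],[0.0,0,0,-0.005,0,0,0],[0.0,0,0,0,0,0,0],[0.0,0,0,0,0,0,0]]

```text
clock: 14.38
tcp_pos: [0.5163, -0.3164, 0.2079]
tcp_rot: [-0.745, 3.05, -0.002]
contact_force: [0.5, -0.5, -0.8]
gripper_width: 0.201
gripper_force: 59.4
```

apply_moves:
  plan:
    - [[0.0,0,0,-0.003,0,0,0],[0.0,0,0,-0.002,0,0,0],[0.0,0,0,0,0,0,0],[0.0,0,0,0,0,0,0]]

```text
clock: 14.72
tcp_pos: [0.5161, -0.3165, 0.2025]
tcp_rot: [-0.745, 3.051, -0.002]
contact_force: [0.7, 0.1, 2.7]
gripper_width: 0.201
gripper_force: 59.7
```

apply_moves:
  plan:
    - [[0.03,0,0,0,0,0,0],[0.05,0,0,0,0,0,0],[0.06,0,0,0,0,0,0],[0.06,0,0,0,0,0,0],[0.06,0,0,0,0,0,0],[0.06,0,0,0.02,0,0,0],[0.06,0,0,0.035,0,0,0],[0.06,0,0,0.035,0,0,0],[0.06,0,0,0.035,0,0,0],[0.06,-0.03,-0.025,0.02,0,0,0],[0.06,-0.03,-0.025,0.02,0,0,0],[0.06,-0.03,-0.025,0.02,0,0,0],[0.06,-0.03,-0.025,0,0,0,0],[0.06,-0.03,-0.025,0,0,0,0],[0.06,-0.03,-0.025,0,0,0,0],[0.06,0,0,0,0,0,0]]

```text
clock: 16.05
tcp_pos: [0.3357, -0.4656, 0.3841]
tcp_rot: [0.737, -3.053, 0.001]
contact_force: [0.1, 0.7, -0.3]
gripper_width: 0.706
gripper_force: 0.0
```

```bash
python3 - <<'E'
from h import *
s=manip.camera("scene")[:,:,::-1]
f=lambda x,y:cv2.resize(s[y:y+100,x:x+100],(400,400),interpolation=cv2.INTER_CUBIC)
cv2.imwrite("pics/end.png",np.hstack([f(150,260),f(285,160)]))
E
```

```text
(no output)
```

View pics/end.png

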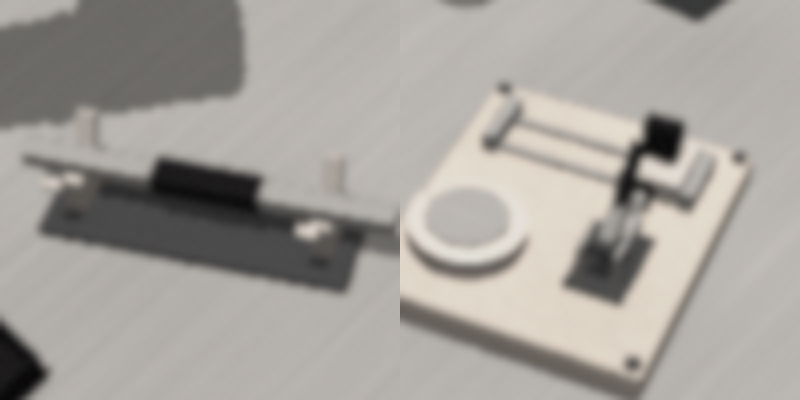

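The bar lies in both saddles (left tile, sleeve at (205,182)). The lever is closed towards the slide (tip (635,150)) and the lock is at its far stop (grip (663,137)).

```bash
python3 -c "
from rig import manip
print(manip.hand_in())"
```

```text
the job is handed in; nothing more can be done
None
```

The job is handed in (no verdict came back): the lock slide is home against its far stop, the clamp lever was thrown shut with the bar, and the bar is back in both saddles of its rest, finished at about 16 s of the 67 s allowed.

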